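Set the ring-setting index wheel back by one notch

TASK

The ring on the indexing fixture has been turned one step too far. With a fingertip, lift the ratchet pawl by tipping its ball-ended arm over until it stays up by itself, push the toothed wheel (it has upright pegs to push on) backward, counterclockwise seen from above, by exactly one notch, then tip the pawl back so that its nose drops fully home between the teeth. Only push: do not pick anything up, and leave the ring on its spindle and the things lying around where they are.

Things in the scene. Friction and masses are not known exactly. Their poses are not given: they have to be found in the camera images.
- indexer: The fixed indexing fixture: a dark steel base plate, 14 mm thick, from x -110 to +140 and y -110 to +110 mm of this frame, carrying a wheel. Origin on the table top under the wheel's vertical axis, z up. It may stand anywhere in reach, its x axis pointing away from the robot within about 30 degrees; the pawl is on the wheel's far (+x) side.
- hub (a point): Centre of the top of the wheel's hub (radius 16 mm), on the wheel's axis, 67 mm above the table; a spindle rises 20 mm more. The steel wheel is 190 mm across. Its flat face (radius under 70 mm) is 55 mm above the table; at radius 70 to 95 mm stand 12 sawtooth teeth, tops 65 mm above the table, one every 30 degrees (0.524 rad).
- wheel (a joint): Angle of the wheel, rad, grows counterclockwise seen from above (backward). With the pawl home at the start it reads between -0.12 and 0.00; the pawl stops it near +0.05. One notch backward is +0.524 from the 0 position. It turns stiffly (about 0.12 N m, 2 to 3 N at a peg) and stays where it is left.
- peg (a point): Top centre of the peg nearest the robot, 95 mm above the table; it turns with the wheel. Four such steel pegs, 10 mm thick, rise 40 mm from the wheel's face at radius 55 mm, 90 degrees apart. With the wheel at 0 this one stands at azimuth 165 degrees in the fixture's frame (from its x axis, counterclockwise).
- pin (a point): Hinge point of the pawl, at (83, 55, 82) mm in the fixture's frame; the hinge pin runs along the fixture's x. From it the pawl (12 mm wide) reaches along -y to its nose. An aluminium post carries the pin: x +103 to +121, y +40 to +70 mm in the fixture's frame, top 94 mm above the table.
- pawl (a joint): Angle of the pawl, rad: 0 = nose fully down, 1.0 = tipped over against its stop, nose about 50 mm up. It is free (about 0.02 N m): weighted by its ball, it falls to 0 when left below about 0.45 and falls to 1.0 and stays there when left above about 0.57. With the nose resting part of the way up a tooth's slope it reads up to 0.07, on top of a tooth about 0.13.
- ball (a point): Centre of the steel ball (22 mm across) on the pawl's upright arm (8 mm thick), 48 mm from the hinge pin. Pawl home: about (83, 39, 127) mm in the fixture's frame. To lift the pawl push the ball towards the fixture's +y; tipped over it is at about (83, 84, 120) mm. Pushed back towards -y it drops the pawl again.
- nose (a point): Underside of the pawl's nose, 53 to 45 mm from the hinge pin on its -y side, 12 mm wide; home it is at about (83, 6, 58) mm in the fixture's frame, between two teeth.
- set_ring: Gold-coloured ring (23 mm across, 7 mm high) lying loose on the hub round the spindle; origin at the centre of its underside. Leave it there.
- loose_ring: Gold-coloured ring, 26 mm across, 6 mm high, lying loose on the fixture's base plate near its far right corner. Leave alone; origin at the centre of its underside.
- stone_a: Black touchstone slab 100 x 50 x 22 mm on the bench at the fixture's -y side. Leave alone; origin at the centre of its underside.
- stone_b: Second black touchstone slab 100 x 50 x 22 mm, on the fixture's +y side. Leave alone; origin at the centre of its underside.
- screwdriver: Black-handled screwdriver 200 mm long, lying to the right. Leave alone.
- pliers: Black-handled pliers 145 mm long, lying to the left. Leave alone.
- acid_bottle: Small brown bottle, 36 mm across, 75 mm high, on the left. Leave alone.
- dish: White dish 80 mm across, 20 mm high, on the right. Leave alone.

How it is judged:
By the outcome, as a careful person would: the job done as asked, in the order asked, and still so for the second after the job is handed in, with the robot touching nothing.
It also fails if it takes over 48 s, if anything falls off the work surface, if the arm or the gripper's body presses on something with over 40 N, if the wrist force passes 120 N, or if a joint passes its speed limit or range.

ROBOT

A 6-joint arm with a two-finger parallel gripper is mounted at the origin on the work surface. World frame = base frame: x ahead of the robot, y to its left, z up, the work surface at z = 0. Lengths are in m, angles in rad, forces in N, time in s.
With the tool pointing down it reaches from about 0.25 to 0.725 m from the base axis. Payload 4 kg.
Tool frame: the origin (TCP) lies midway between the tips of the shut fingers; the grasp point (between the pads) lies 19 mm behind it (bot.grip_point_offset is the distance from the TCP to the grasp point, in m); z points along the fingers, y is the line along which they close (so a half turn about z gives the same grasp; the last joint's range is limited). The gripper opens to 85 mm and grips with 20 to 120 N. Pads are 22 mm wide; open, the fingers measure 114 mm over their backs; the gripper's body (76 mm by 85 mm) begins 54 mm behind the grasp point. The pads swing forward as they close: fully open they stand 13 mm farther back than shut.
Start: joints at [-1.12, 0.241, 0.005, 1.335, 0, 1.571], TCP at [0.218, -0.45, 0.205] pointing down, gripper open.
Joint ranges: [-2.72, 2.72], [-1.05, 1.87], [-1.09, 1.28], [-1.99, 2.15], [-1.42, 1.44], [-3.14, 3.14]. Speed limits (rad/s): [2.79, 2.79, 3.14, 3.14, 3.14, 3.14].

INTERFACE

Orientations are given as a unit quaternion [x, y, z, w].
In Python, from workcell import bot gives the robot as it stands.
- The arm moves only by the tool step_arm, never from a script. Its argument "targets" is text: rows parted by semicolons, each of 7 numbers parted by spaces: the opening, from -1 (shut) to 1 (fully open), so that 0 is half open, then the shift along the world's x, y, z normalised to -1 to 1, where 1 is 0.5 m, then the turn, a rotation vector about the world's x, y, z normalised to -1 to 1, where 1 is pi/4 rad. In form: gripper x y z wx wy wz; .... A call has 1 to 10 rows; each row is the pose to reach, as a shift and turn from the pose commanded when the call began; what a row does not reach only later rows make up. A row lasts 1/12 s, in which the tool goes at most 41.7 mm and 7.16 degrees, less where a joint would pass 70% of its speed; a pose out of reach is approached as far as the arm can. A call with a number of a shift or a turn outside -1 to 1 is refused whole. A call with a gripper value outside its range is refused whole. The fingers move at their own pace and stop on an object; the grip force is fixed at half the most. Time passes only in rows, so rows that repeat a pose let the fingers close. It gives the time, the measured TCP pose, the force, the opening and the grip force at its end, in the units of the state.
- bot.get_obs(): the state, without advancing time (a new reading comes with each control period).
- bot.camera(name): name is "side" or "top"; returns the picture (384x512x3 uint8, red, green, blue); there is no depth.
- bot.camera_info(name): a dict with "vertical_fov" (degrees; the focal length in pixels is half the picture's height over the tangent of half this angle, whatever the lens; pixels are square), "cx", "cy" (the principal point, pixels), "pose" (4x4, takes a point from camera to world coordinates). Camera axes: x right, y up, looking along -z (the intrinsics and any distortion apply to the point x, -y, -z); pixel columns grow to the right and rows downward; lengths in m; the calibration is good to about 2 mm. A picture is of the moment at which its call begins. camera_info takes no time and is no camera call.
- bot.job_done(): hands the job in; it is judged then, once.
The state is a dict: "clock": time; "joint_pos": joint angles; "joint_vel": joint speeds; "tau": joint torques, N m; "eef_pos": TCP position; "tool_rot": TCP orientation; "ft_force": force on the tool from outside, world axes, zero at the start; "ft_torque": the same for the moment, N m; "grip_width": finger opening in m; "grasp_force": force on a finger pad.
Only numpy, scipy, OpenCV 4.12 (cv2) and the standard library are available. Lean on these libraries where they do the work, as an engineer would, in place of code of your own. Each camera call takes 0.05 s, during which the arm holds its last target. There are 200 camera calls.

## Working session

There is one attempt and no reset: what is moved stays moved. The work goes in short steps, Python scripts to look and compute and a tool call to move; the robot and the scene stay as the last step left them, time stands still between calls to the robot, and variables do not carry over. Pictures are saved under pics/ and viewed, at most 10 in all, crops included, and the job is handed in when it is done.

Besides the shell and the picture viewer there is one more tool, called after "Request:" by a JSON object that holds its "fn" and its "kwargs". step_arm: Moves the arm, as the interface text tells. Scaled input: -1 to 1 covers 0.5 m each way for a shift and pi/4 rad each way for a turn. Its arguments: {"type":"object","properties":{"targets":{"type":"string"}},"required":["targets"]}

```bash
mkdir -p pics; ls; python3 - <<'E'
from workcell import bot
import cv2
for n in("top","side"):
    im=bot.camera(n); cv2.imwrite(f"pics/{n}0.png",im[:,:,::-1]); i=bot.camera_info(n); print(n,i)
o=bot.get_obs(); print(o['clock'],o['eef_pos'],o['tool_rot'],o['grip_width'])
E
```

```text
pics
top {'vertical_fov': 47.23238227089108, 'cx': 254.74786139697378, 'cy': 189.69263112466334, 'pose': array([[-6.25656775e-04,  9.98563967e-01, -5.35687579e-02,
         4.73857113e-01],
       [-9.99914256e-01, -1.32538832e-03, -1.30277780e-02,
         1.22482590e-03],
       [-1.30800691e-02,  5.35560138e-02,  9.98479176e-01,
         1.30395321e+00],
       [ 0.00000000e+00,  0.00000000e+00,  0.00000000e+00,
         1.00000000e+00]])}
side {'vertical_fov': 44.47335738771744, 'cx': 263.6035395075655, 'cy': 192.91019806956388, 'pose': array([[-0.85627615,  0.31641981, -0.40825197,  0.00802609],
       [-0.5160742 , -0.55687407,  0.65081387,  0.86483723],
       [-0.02141454,  0.7679647 ,  0.64013408,  0.93010912],
       [ 0.        ,  0.        ,  0.        ,  1.        ]])}
0.1 [ 0.21758029 -0.44951985  0.20400017] [ 9.74703363e-01  2.23500577e-01 -2.05404846e-04 -8.97303111e-04] 0.0856328355140287
```

View pics/top0.png

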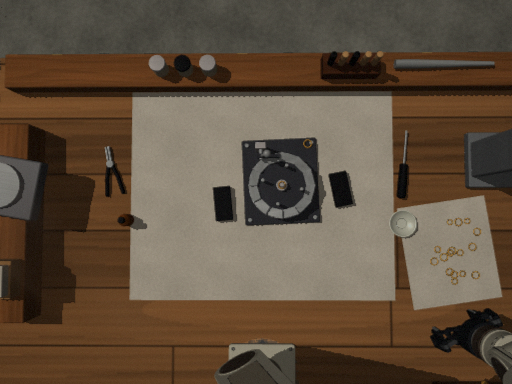

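View pics/side0.png

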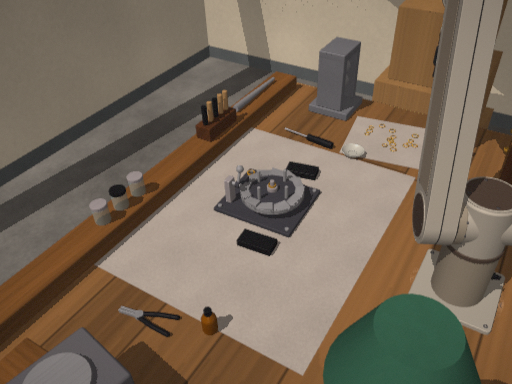

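```bash
cat > h.py <<'E'
from workcell import bot
import numpy as np, cv2
I={n:bot.camera_info(n) for n in("top","side")}
for n in I: print(n,[k for k in I[n]]) if len(I[n])>4 else None
def ray(n,u,v):
    i=I[n]; f=192/np.tan(np.radians(i['vertical_fov']/2)); P=np.array(i['pose'])
    d=P[:3,:3]@np.array([(u-i['cx'])/f,-(v-i['cy'])/f,-1]); return P[:3,3],d
def onz(n,u,v,z):
    c,d=ray(n,u,v); return c+d*(z-c[2])/d[2]
def pix(n,p):
    i=I[n]; f=192/np.tan(np.radians(i['vertical_fov']/2)); P=np.array(i['pose'])
    q=P[:3,:3].T@(np.array(p)-P[:3,3]); return np.array([i['cx']+f*q[0]/-q[2], i['cy']-f*q[1]/-q[2]])
def two(a,b):
    (c,d),(e,g)=ray("top",*a),ray("side",*b)
    s=np.linalg.lstsq(np.c_[d,-g],e-c,rcond=None)[0]; p,q=c+d*s[0],e+g*s[1]
    return (p+q)/2,np.linalg.norm(p-q)
def crop(n,im,x,y,w,h,k,f):
    cv2.imwrite(f,cv2.resize(im[y:y+h,x:x+w,::-1],None,fx=k,fy=k,interpolation=cv2.INTER_CUBIC))
E
python3 - <<'E'
from h import *
t=bot.camera("top"); s=bot.camera("side")
crop("top",t,232,128,100,106,5.6,"pics/tc.png"); crop("side",s,210,155,116,80,6.5,"pics/sc.png")
# plate mask: dark low-saturation, largest blob incl. wheel
roi=np.zeros(t.shape[:2],np.uint8); roi[130:235,236:327]=1
g=cv2.cvtColor(t,cv2.COLOR_RGB2GRAY); m=((g<125)&(roi>0)).astype(np.uint8)
cs=cv2.findContours(m,cv2.RETR_EXTERNAL,cv2.CHAIN_APPROX_NONE)[0]; c=max(cs,key=cv2.contourArea)
r=cv2.minAreaRect(c); b=cv2.boxPoints(r); print(r)
for p in b: print(p,onz("top",*p,0.014))
E
```

```text
((283.92169189453125, 181.2762908935547), (86.45618438720703, 83.09602355957031), 87.39744567871094)
[240.45366 139.97939] [0.6905433  0.06029532 0.014     ]
[323.46396 136.20619] [ 0.70108576 -0.18513233  0.014     ]
[327.3897 222.5732] [ 0.44650395 -0.19429962  0.014     ]
[244.37943 226.34639] [0.43556251 0.04850264 0.014     ]
```

View pics/tc.png

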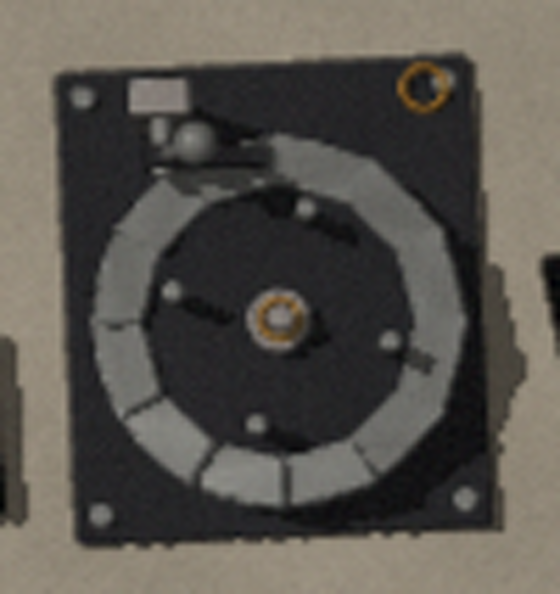

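View pics/sc.png

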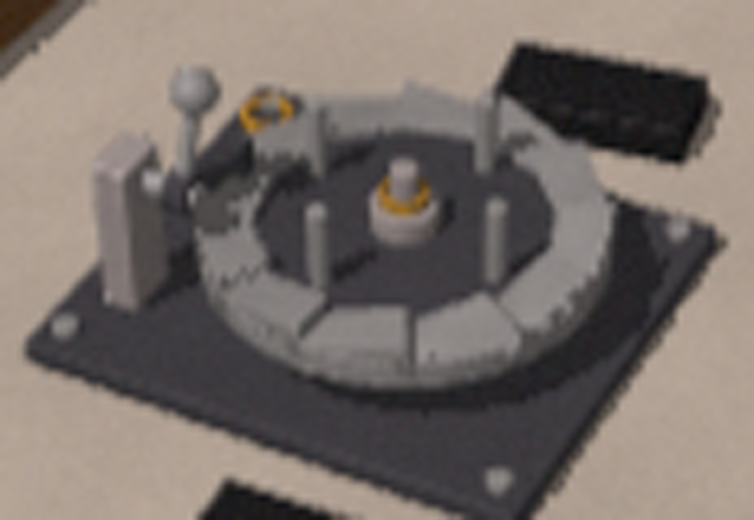

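The top crop shows the plate corners at about (57,75), (470,57), (497,528) and (80,545). The spindle is at (281,316), the four pegs at (172,291), (304,208), (390,341) and (257,424), and the ball at (194,143). The side crop shows the same parts, with the ball at (194,90).

```bash
python3 - <<'E'
from h import *
T=lambda x,y:(232+x/5.6-.4,128+y/5.6-.4)
S=lambda x,y:(210+x/6.5-.4,155+y/6.5-.4)
c=np.array([onz("top",*T(*p),.014) for p in[(57,75),(470,57),(497,528),(80,545)]])[:,:2]
print("corners",c.round(4).tolist(),"sides",[np.linalg.norm(c[i]-c[(i+1)%4]).round(4) for i in range(4)])
# frame corners: far-left(140,110), far-right(140,-110), near-right(-110,-110), near-left(-110,110)
L=np.array([[.14,.11],[.14,-.11],[-.11,-.11],[-.11,.11]])
Lc=L-L.mean(0); Cc=c-c.mean(0); yaw=np.arctan2((Lc[:,0]*Cc[:,1]-Lc[:,1]*Cc[:,0]).sum(),(Lc*Cc).sum())
R=np.array([[np.cos(yaw),-np.sin(yaw)],[np.sin(yaw),np.cos(yaw)]]); o=c.mean(0)-R@L.mean(0)
print("yaw",np.degrees(yaw),"origin",o)
print("spindle z.087",onz("top",*T(281,314),.087))
pg=np.array([onz("top",*T(*p),.095) for p in[(257,424),(390,341),(304,208),(172,291)]])[:,:2]
pc=pg.mean(0); print("pegs centre",pc, "radii",np.linalg.norm(pg-pc,axis=1))
az=[np.degrees(np.arctan2(*(p-pc)[::-1])-yaw)%360 for p in pg]; print("az",az)
print("two spindle",two(T(281,314),S(405,163)))
print("two ball",two(T(194,141),S(194,90)))
print("two pegs",two(T(257,424),S(497,205)),two(T(304,208),S(316,108)),two(T(172,291),S(317,210)),two(T(390,341),S(488,100)))
print("two corner NL (z.014)",two(T(80,545),S(530,520)), two(T(470,57),S(272,95)))
for p,z in(([.083,.039],.127),([0,0],.087)): print("expect",o+R@np.array(p),z)
E
```

```text
corners [[0.6875, 0.0564], [0.6965, -0.1617], [0.4485, -0.1738], [0.4397, 0.0441]] sides [np.float64(0.2182), np.float64(0.2482), np.float64(0.218), np.float64(0.2481)]
yaw 2.6037196549500963 origin [ 0.55307052 -0.05943124]
spindle z.087 [ 0.55578211 -0.05793178  0.087     ]
pegs centre [ 0.55432337 -0.05739901] radii [0.05451611 0.05508363 0.05458442 0.05490459]
az [np.float64(164.84289681348173), np.float64(254.31554832790482), np.float64(345.03022742111875), np.float64(74.38481573834798)]
two spindle (array([ 0.55637419, -0.05775408,  0.08524598]), np.float64(0.0010834375242059625))
two ball (array([ 0.63768678, -0.01407121,  0.12448893]), np.float64(0.0016933093246363062))
two pegs (array([ 0.50203617, -0.04521962,  0.09162528]), np.float64(0.0019330986654014636)) (array([ 0.60923815, -0.0689157 ,  0.08894723]), np.float64(0.00212574027422116)) (array([ 0.56802862, -0.00328372,  0.09193586]), np.float64(0.0025479446857096517)) (array([ 0.5430278 , -0.11097353,  0.09048701]), np.float64(0.002088436142991421))
two corner NL (z.014) (array([0.43840857, 0.04372119, 0.00700337]), np.float64(0.0025607338486105403)) (array([ 0.69822141, -0.16345734,  0.00164809]), np.float64(0.00086874198316728))
expect [ 0.63421315 -0.01670099] 0.127
expect [ 0.55307052 -0.05943124] 0.087
```

Two views and the known sizes agree to about 2–3 mm. The fixture origin is at about (0.5545, -0.058), its yaw is 2.6°, and the wheel reads about 0. I'll move in now.

Request:
{"fn": "step_arm", "kwargs": {"targets": "-1 0.56 0.52 0 0 0 0.74;-1 0.56 0.52 0 0 0 0.74;-1 0.56 0.52 0 0 0 0.74;-1 0.56 0.52 0 0 0 0.74;-1 0.56 0.52 0 0 0 0.74;-1 0.56 0.52 0 0 0 0.74;-1 0.56 0.52 0 0 0 0.74;-1 0.56 0.52 0 0 0 0.74;-1 0.56 0.52 0 0 0 0.74;-1 0.56 0.52 0 0 0 0.74"}}

```text
clock: 1.03
eef_pos: [0.5018, -0.1855, 0.2042]
tool_rot: [0.868, 0.496, 0.001, -0.0]
ft_force: [-0.1, 0.1, -0.7]
grip_width: 0.0001
grasp_force: 0.0
```

Request:
{"fn": "step_arm", "kwargs": {"targets": "-1 0.278 0.282 0 0 0 0.736;-1 0.278 0.282 0 0 0 0.736;-1 0.278 0.282 0 0 0 0.736;-1 0.278 0.282 0 0 0 0.736;-1 0.278 0.282 0 0 0 0.736;-1 0.278 0.282 -0.08 0 0 0.736;-1 0.278 0.282 -0.13 0 0 0.736;-1 0.278 0.282 -0.168 0 0 0.736;-1 0.278 0.282 -0.168 0 0 0.736;-1 0.278 0.282 -0.168 0 0 0.736"}}

```text
clock: 1.87
eef_pos: [0.6355, -0.0492, 0.1194]
tool_rot: [0.693, 0.721, -0.001, -0.001]
ft_force: [0.1, 0.0, 0.4]
grip_width: -0.0003
grasp_force: 0.0
```

```bash
python3 - <<'E'
from h import *
o=bot.get_obs(); print(o['clock'],o['eef_pos'],o['tool_rot'],o['ft_force'])
s=bot.camera("side"); t=bot.camera("top"); 
a=cv2.resize(s[125:225,200:330,::-1],None,fx=4,fy=4,interpolation=2); b=cv2.resize(t[128:228,235:300,::-1],None,fx=4,fy=4,interpolation=2)
cv2.imwrite("pics/p1.png",np.hstack([a,b]))
E
```

```text
1.8667 [ 0.63553489 -0.04922462  0.11939239] [ 0.69317381  0.72076785 -0.00127445 -0.00146806] [0.10957882 0.04744614 0.42164671]
```

View pics/p1.png

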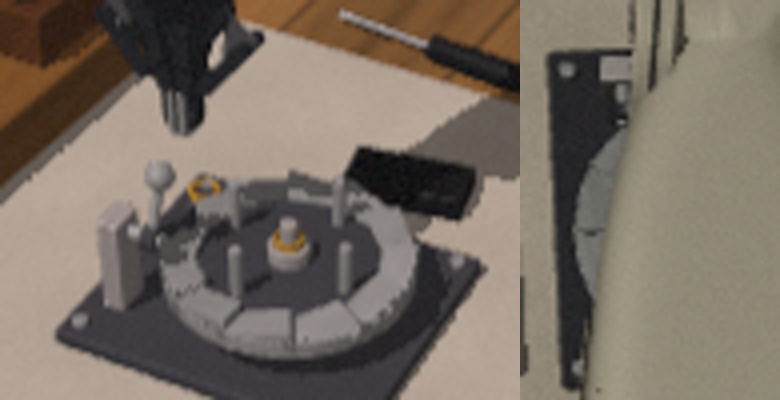

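The finger is shut and hovering on the ball's −y side, with its tip at about side pixel (245,157) and the ball at (240,169). I'll check that against the projection.

```bash
python3 - <<'E'
from h import *
print(pix("side",[.6355,-.0492,.1194]),pix("side",[.6372,-.0146,.127]))
E
```

```text
[247.07455322 163.78919824] [239.93781815 167.71815954]
```

```bash
python3 - <<'E'
from h import *
s=bot.camera("side"); a=cv2.resize(s[135:185,220:270,::-1],None,fx=11,fy=11,interpolation=0)
u,v=pix("side",bot.get_obs()['eef_pos']); cv2.circle(a,(int((u-219.5)*11),int((v-134.5)*11)),4,(0,0,255),-1)
cv2.imwrite("pics/z1.png",a)
E
```

```text
(no output)
```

View pics/z1.png

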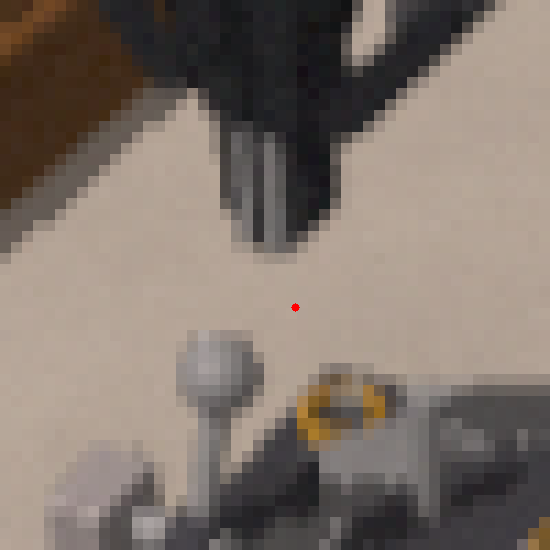

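The tip appears about 5 px (roughly 10 mm) above where the TCP should be. I'll lower it a little, which is safe either way, and push.

Request:
{"fn": "step_arm", "kwargs": {"targets": "-1 0 0 -0.022 0 0 0;-1 -0.001 0.02 -0.022 0 0 0;-1 -0.002 0.04 -0.022 0 0 0;-1 -0.003 0.055 -0.022 0 0 0;-1 -0.003 0.07 -0.022 0 0 0;-1 -0.004 0.085 -0.022 0 0 0;-1 -0.005 0.1 -0.022 0 0 0;-1 -0.005 0.1 -0.022 0 0 0"}}

```text
clock: 2.68
eef_pos: [0.6347, 0.0042, 0.1126]
tool_rot: [0.692, 0.722, 0.002, 0.0]
ft_force: [-3.7, 1.1, 9.2]
grip_width: -0.0001
grasp_force: 4.8
```

```bash
python3 - <<'E'
from h import *
s=bot.camera("side"); a=cv2.resize(s[135:195,210:280,::-1],None,fx=9,fy=9,interpolation=0)
u,v=pix("side",bot.get_obs()['eef_pos']); cv2.circle(a,(int((u-209.5)*9),int((v-134.5)*9)),4,(0,0,255),-1)
cv2.imwrite("pics/z2.png",a)
E
```

```text
(no output)
```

View pics/z2.png

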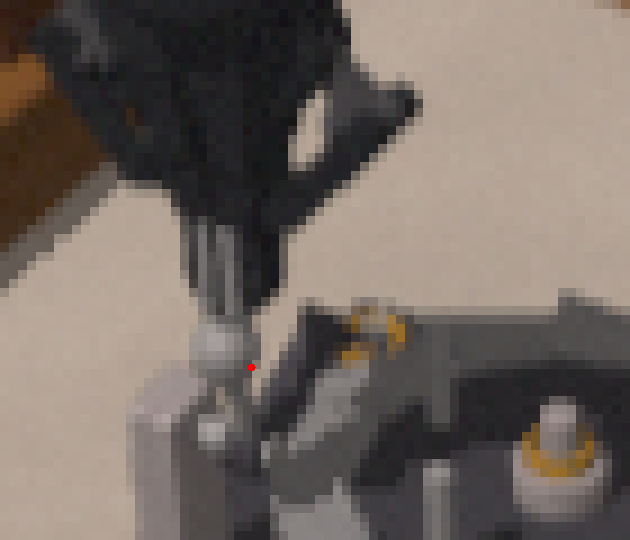

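```bash
cat >> h.py <<'E'
yw=np.radians(2.6)
def F(X,Y,Z): return np.array([.5545+np.cos(yw)*X-np.sin(yw)*Y,-.058+np.sin(yw)*X+np.cos(yw)*Y,Z])
def ball(th):
    a=th-.342; return F(.083,.055+.048*np.sin(a),.082+.048*np.cos(a))
E
python3 - <<'E'
from h import *
for th in(0,.3,.5,.6,.7,.8,.9,1.):print(th,pix("side",ball(th)),ball(th))
o=bot.get_obs();print(o['clock'],o['eef_pos'],o['ft_force'],o['ft_torque'])
E
```

```text
0 [240.53499091 167.67500771] [ 0.63564984 -0.01537277  0.12722012]
0.3 [237.95380839 169.55569399] [ 0.63501102 -0.00130482  0.12995767]
0.5 [236.22557289 171.53436316] [0.63457699 0.00825322 0.12940211]
0.6 [235.38708962 172.71465287] [0.63436403 0.01294297 0.12841131]
0.7 [234.57801893 174.00663226] [0.63415662 0.01751048 0.12695678]
0.8 [233.80731971 175.39675961] [0.63395683 0.02191011 0.12505305]
0.9 [233.08357205 176.87021411] [0.63376667 0.0260979  0.12271916]
1.0 [232.41485371 178.41108216] [0.63358802 0.030032   0.11997841]
2.7333 [0.63468633 0.00373439 0.11265173] [-3.78498304  1.41436626  9.47054914] [ 0.39601046  0.7368285  -0.00510702]
```

The pawl is at about 0.65, but the tip is wedged in the crook between the ball arm and the beam (9 N upward). I'll ease up while pushing on.

Request:
{"fn": "step_arm", "kwargs": {"targets": "-1 0 0 0.01 0 0 0;-1 0 0.01 0.02 0 0 0;-1 -0.001 0.02 0.024 0 0 0;-1 -0.001 0.03 0.026 0 0 0;-1 -0.001 0.03 0.04 0 0 0;-1 -0.001 0.02 0.08 0 0 0;-1 -0.001 0 0.13 0 0 0;-1 -0.001 -0.05 0.17 0 0 0;-1 -0.001 -0.12 0.17 0 0 0"}}

```text
clock: 3.48
eef_pos: [0.6366, -0.0573, 0.2004]
tool_rot: [0.691, 0.722, 0.003, 0.003]
ft_force: [1.1, -0.4, 0.4]
grip_width: -0.0001
grasp_force: 0.0
```

```bash
python3 - <<'E'
from h import *
o=bot.get_obs();print(o['clock'],o['eef_pos'],o['ft_force'])
s=bot.camera("side"); a=cv2.resize(s[135:225,210:320,::-1],None,fx=6,fy=6,interpolation=0)
u,v=pix("side",bot.get_obs()['eef_pos']); cv2.circle(a,(int((u-209.5)*6),int((v-134.5)*6)),4,(0,0,255),-1)
cv2.imwrite("pics/z3.png",a)
E
```

```text
3.4833 [ 0.63655521 -0.05734635  0.20040476] [ 1.12978325 -0.41924897  0.35332026]
```

View pics/z3.png

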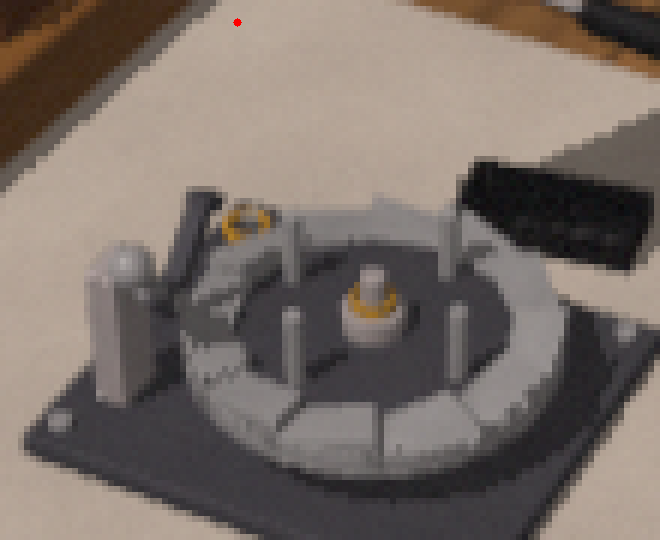

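The pawl is tipped over against its stop, with the ball at about side pixel (231,178) as predicted. Next I'll go to the near peg's +y side.

Request:
{"fn": "step_arm", "kwargs": {"targets": "-1 -0.08 0.02 0 0 0 0;-1 -0.16 0.05 0 0 0 0;-1 -0.23 0.081 0 0 0 0;-1 -0.27 0.081 0 0 0 0;-1 -0.27 0.081 -0.06 0 0 0;-1 -0.27 0.081 -0.13 0 0 0;-1 -0.27 0.081 -0.2 0 0 0;-1 -0.27 0.081 -0.246 0 0 0;-1 -0.27 0.081 -0.246 0 0 0;-1 -0.27 0.081 -0.246 0 0 0"}}

```text
clock: 4.37
eef_pos: [0.4976, -0.0185, 0.071]
tool_rot: [0.693, 0.721, -0.001, -0.001]
ft_force: [0.2, -0.1, 0.7]
grip_width: -0.0001
grasp_force: 0.0
```

Request:
{"fn": "step_arm", "kwargs": {"targets": "-1 0.001 -0.014 0 0 0 0;-1 0.001 -0.024 0 0 0 0;-1 0.002 -0.034 0 0 0 0;-1 0.002 -0.042 0 0 0 0;-1 0.002 -0.05 0 0 0 0;-1 0.003 -0.058 0 0 0 0;-1 0.003 -0.066 0 0 0 0;-1 0.003 -0.066 0 0 0 0;-1 0.003 -0.066 0 0 0 0"}}

```text
clock: 5.12
eef_pos: [0.5003, -0.0518, 0.0718]
tool_rot: [0.693, 0.721, -0.0, -0.0]
ft_force: [-0.3, 0.4, 0.2]
grip_width: -0.0001
grasp_force: 0.0
```

```bash
python3 - <<'E'
from h import *
s=bot.camera("side"); t=bot.camera("top")
a=cv2.resize(s[135:225,205:320,::-1],None,fx=5,fy=5,interpolation=2)
cv2.imwrite("pics/z4.png",a)
for w in(0,.35,.42,.5):
  print(w,[(((pix("side",F(.055*np.cos(q),.055*np.sin(q),.093))-[204.5,134.5])*5).round().tolist()) for q in np.radians([165,255,345,75])+w])
E
```

```text
0 [[412.0, 256.0], [404.0, 174.0], [272.0, 178.0], [275.0, 261.0]]
0.35 [[430.0, 238.0], [376.0, 163.0], [254.0, 195.0], [303.0, 272.0]]
0.42 [[432.0, 234.0], [370.0, 162.0], [252.0, 198.0], [310.0, 273.0]]
0.5 [[434.0, 230.0], [363.0, 161.0], [249.0, 203.0], [317.0, 275.0]]
```

View pics/z4.png

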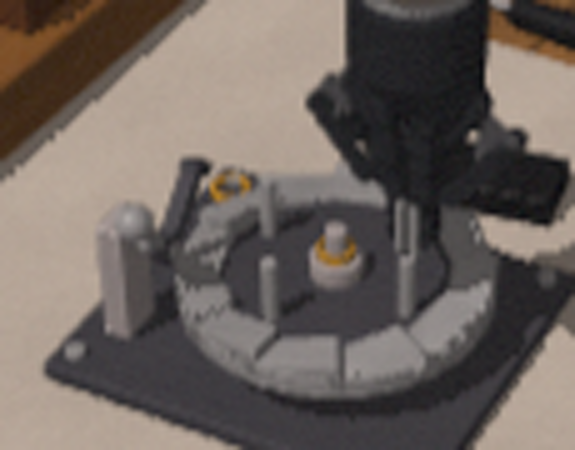

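The peg hasn't moved and the tip appears to have passed over it, so the real fingertip sits well above the reported TCP. I'll quantify that.

```bash
python3 - <<'E'
from h import *
o=bot.get_obs();e=o['eef_pos'];print(e,o['joint_pos'],bot.grip_point_offset)
for dz in(0,.01,.015,.02,.025,.03):
  print(dz,[((pix("side",e+np.array([a,b,dz]))-[204.5,134.5])*5).round().tolist() for a,b in((0,.011),(-.0145,.011),(0,0))])
print("peg top",((pix("side",F(-.0531,.0142,.095))-[204.5,134.5])*5))
s=bot.camera("side")[165:196,272:300]
print(cv2.cvtColor(s,cv2.COLOR_RGB2GRAY))
E
```

```text
[ 0.50023747 -0.05146398  0.07171075] [-1.02616678e-01  3.46265454e-01 -2.15170451e-01  1.00963380e+00
  1.49713933e-04  1.42890124e+00] 0.0187
0 [[408.0, 291.0], [430.0, 299.0], [417.0, 280.0]]
0.01 [[408.0, 277.0], [431.0, 285.0], [417.0, 267.0]]
0.015 [[408.0, 271.0], [431.0, 279.0], [418.0, 260.0]]
0.02 [[408.0, 264.0], [431.0, 272.0], [418.0, 253.0]]
0.025 [[408.0, 257.0], [431.0, 265.0], [418.0, 246.0]]
0.03 [[408.0, 250.0], [431.0, 258.0], [418.0, 239.0]]
peg top [412.32972283 253.28061944]
[[ 95  44  38  35  35  66  58  35  36  36  41  33  28  27  23  37  33  32
   34  28  27  26  22  24  25  27  31  44]
 [144  91  46  36  38  35  50  42  36  35  35  35  22  27  25  35  36  33
   36  25  26  20  24  29  31  26  28  33]
 [154 130  65  36  38  36  36  38  34  35  39  38  29  23  27  34  37  34
   34  28  25  25  28  30  31  31  24  31]
 [142 139  99  43  37  38  36  33  33  32  30  24  24  22  32  36  33  37
   32  26  21  26  29  27  29  28  31  33]
 [138 136 128  77  37  40  37  33  35  38  34  31  24  27  31  35  36  37
   32  20  24  29  24  26  22  32  32  37]
 [131 132 13
[... 2330 characters left out ...]
113 104  96  84  80  51  53  62  65  62  61  64  80 114 107  86  63  61
   59  61  61  49  45  72  81  80  82  83]
 [112 106  94  78  71  58  63  64  61  64  62  63  79 113 108  85  62  61
   63  61  61  40  48  78  80  82  84  83]
 [ 90  87  77  68  62  60  63  64  64  64  64  63  80 115 105  82  64  63
   63  58  50  37  61  79  83  85  85 121]
 [ 68  67  64  60  62  62  64  63  63  61  65  62  81 112 105  81  65  63
   63  50  40  52 114 122 125 124 126 144]
 [ 62  61  63  63  63  60  62  63  64  62  61  63  80 113 104  81  64  53
   49  36  71 116 140 143 144 145 145 146]
 [ 61  62  60  63  62  64  63  62  63  63  63  62  83 113 104  79  53  41
   39  70 120 139 141 142 140 143 143 145]]
```

The true fingertip is about 25 mm above the reported TCP, consistently in all the views and with the force on the ball. I'll back off, go lower and push again.

Request:
{"fn": "step_arm", "kwargs": {"targets": "-1 -0.003 0.04 0 0 0 0;-1 -0.003 0.066 0 0 0 0;-1 -0.003 0.066 -0.015 0 0 0;-1 -0.003 0.066 -0.03 0 0 0;-1 -0.003 0.066 -0.038 0 0 0;-1 -0.003 0.066 -0.038 0 0 0;-1 -0.003 0.066 -0.038 0 0 0"}}

```text
clock: 5.85
eef_pos: [0.4983, -0.019, 0.0521]
tool_rot: [0.693, 0.721, -0.001, -0.001]
ft_force: [-0.4, -1.1, 0.6]
grip_width: 0.0
grasp_force: 0.0
```

Request:
{"fn": "step_arm", "kwargs": {"targets": "-1 0.001 -0.014 0 0 0 0;-1 0.001 -0.024 0 0 0 0;-1 0.002 -0.034 0 0 0 0;-1 0.002 -0.042 0 0 0 0;-1 0.002 -0.05 0 0 0 0;-1 0.003 -0.058 0 0 0 0;-1 0.003 -0.058 0 0 0 0;-1 0.003 -0.058 0 0 0 0"}}

```text
clock: 6.52
eef_pos: [0.5016, -0.0487, 0.0533]
tool_rot: [0.693, 0.721, 0.0, 0.001]
ft_force: [0.3, 0.8, 0.1]
grip_width: 0.0003
grasp_force: 0.0
```

```bash
cat >> h.py <<'E'
def wheel():
    "side-view spots on the two unhidden pegs (az 345, 75): best-matching angle from bright vertical peg tops"
    s=cv2.cvtColor(bot.camera("side"),cv2.COLOR_RGB2GRAY); return s
E
python3 - <<'E'
from h import *
o=bot.get_obs();print(o['clock'],o['eef_pos'],o['ft_force'])
s=bot.camera("side")
a=cv2.resize(s[145:225,205:305,::-1],None,fx=7,fy=7,interpolation=2)
for w in(.3,.4,.5):
  for q in np.radians([165,255,345,75])+w:
    u,v=(pix("side",F(.055*np.cos(q),.055*np.sin(q),.095))-[204.5,144.5])*7
    cv2.circle(a,(int(u),int(v)),2,{.3:(0,0,255),.4:(0,255,0),.5:(255,0,0)}[w],-1)
cv2.imwrite("pics/z5.png",a)
E
```

```text
6.5167 [ 0.5015922  -0.04866218  0.05326118] [0.33187057 0.80807377 0.06653588]
```

View pics/z5.png

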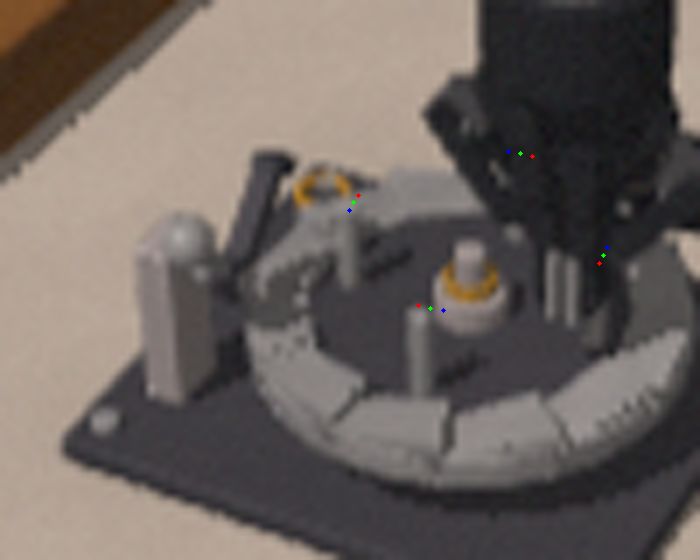

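The wheel has turned to about 0.31–0.34, and the near-left peg top is at about (419,311) in the crop. I'll push about 8 mm more, then back off, rise and clear to the left to measure numerically. My picture views are used up.

Request:
{"fn": "step_arm", "kwargs": {"targets": "-1 0 -0.008 0 0 0 0;-1 0 -0.016 0 0 0 0;-1 0 -0.016 0 0 0 0;-1 0 -0.016 0 0 0 0;-1 0 0.01 0 0 0 0;-1 0 0.03 0 0 0 0;-1 0 0.03 0.08 0 0 0;-1 0 0.03 0.16 0 0 0;-1 0 0.03 0.24 0 0 0;-1 0.05 0.09 0.28 0 0 0"}}

```text
clock: 7.4
eef_pos: [0.5232, -0.0072, 0.1974]
tool_rot: [0.695, 0.719, 0.0, 0.003]
ft_force: [0.2, -0.3, -0.1]
grip_width: 0.0003
grasp_force: 0.0
```

Request:
{"fn": "step_arm", "kwargs": {"targets": "-1 0.02 0.08 0 0 0 0;-1 0.04 0.16 0 0 0 0;-1 0.06 0.24 0 0 0 0;-1 0.08 0.32 0 0 0 0;-1 0.08 0.32 0 0 0 0"}}

```text
clock: 7.82
eef_pos: [0.5648, 0.1632, 0.191]
tool_rot: [0.69, 0.724, 0.001, -0.001]
ft_force: [0.4, -0.7, -0.2]
grip_width: -0.0001
grasp_force: 0.0
```

```bash
cat >> h.py <<'E'
def pegs(t,c=None):
    "peg tops in a top view: bright blobs on the dark wheel face"
    c=F(0,0,.095)[:2]
    k=8; g=cv2.resize(cv2.cvtColor(t,cv2.COLOR_BGR2GRAY)[128:234,232:332],None,fx=k,fy=k,interpolation=cv2.INTER_CUBIC)
    m=(g>85).astype(np.uint8); n,_,st,ce=cv2.connectedComponentsWithStats(m); out=[]
    for i in range(1,n):
        p=onz("top",(ce[i][0]+.5)/k+231.5,(ce[i][1]+.5)/k+127.5,.095)[:2]; d=p-c; r=np.hypot(*d)
        if .045<r<.065 and st[i,4]<1500: out.append((round(np.degrees(np.arctan2(d[1],d[0])-yw)%360,1),round(r*1e3,1),int(st[i,4])))
    return sorted(out)
E
python3 - <<'E'
from h import *
t=bot.camera("top")[:,:,::-1].copy(); cv2.imwrite("pics/t2.png",t)
o=bot.get_obs();print(o['clock'],o['eef_pos'],o['ft_force'])
print(pegs(cv2.imread("pics/top0.png"))); print(pegs(t))
E
```

```text
7.8667 [0.56403793 0.15991199 0.19089129] [ 0.8938636  -1.33749028  0.48967791]
[(np.float64(74.5), np.float64(56.0), 473), (np.float64(163.3), np.float64(54.8), 442), (np.float64(254.3), np.float64(53.9), 432), (np.float64(345.1), np.float64(54.7), 391)]
[(np.float64(15.0), np.float64(55.0), 478), (np.float64(103.9), np.float64(55.8), 408), (np.float64(284.6), np.float64(54.1), 476)]
```

The wheel has turned +29.9°, one notch from the start, and now reads about 0.51. Next is the ball's +y side, with the 25 mm tip offset allowed for.

Request:
{"fn": "step_arm", "kwargs": {"targets": "-1 0.07 -0.06 0 0 0 0;-1 0.134 -0.12 0 0 0 0;-1 0.134 -0.18 -0.02 0 0 0;-1 0.134 -0.2 -0.07 0 0 0;-1 0.134 -0.2 -0.13 0 0 0;-1 0.134 -0.2 -0.18 0 0 0;-1 0.134 -0.2 -0.212 0 0 0;-1 0.134 -0.2 -0.212 0 0 0;-1 0.134 -0.2 -0.212 0 0 0"}}

```text
clock: 8.62
eef_pos: [0.6298, 0.0549, 0.0849]
tool_rot: [0.693, 0.721, -0.001, -0.001]
ft_force: [0.1, -0.2, 0.8]
grip_width: -0.0001
grasp_force: 0.0
```

Request:
{"fn": "step_arm", "kwargs": {"targets": "-1 0.001 -0.015 0 0 0 0;-1 0.001 -0.027 0 0 0 0;-1 0.002 -0.039 0 0 0 0;-1 0.002 -0.05 0 0 0 0;-1 0.003 -0.062 0 0 0 0;-1 0.003 -0.074 0 0 0 0;-1 0.004 -0.084 0 0 0 0;-1 0.004 -0.084 0 0 0 0"}}

```text
clock: 9.28
eef_pos: [0.6331, 0.0125, 0.0858]
tool_rot: [0.694, 0.72, -0.0, 0.0]
ft_force: [-0.1, 0.1, 0.1]
grip_width: 0.0001
grasp_force: 0.0
```

Request:
{"fn": "step_arm", "kwargs": {"targets": "-1 0 0.03 0 0 0 0;-1 0 0.07 0.02 0 0 0;-1 0 0.12 0.1 0 0 0;-1 0 0.18 0.18 0 0 0;-1 0 0.26 0.22 0 0 0;-1 0 0.32 0.22 0 0 0;-1 0 0.32 0.22 0 0 0"}}

```text
clock: 9.87
eef_pos: [0.6338, 0.1829, 0.1994]
tool_rot: [0.69, 0.724, 0.004, 0.0]
ft_force: [-0.5, -1.1, -0.8]
grip_width: 0.0004
grasp_force: 0.0
```

```bash
python3 - <<'E'
from h import *
o=bot.get_obs();print(o['clock'],o['eef_pos'],o['ft_force'])
t=bot.camera("top")[:,:,::-1].copy(); s=bot.camera("side")[:,:,::-1].copy()
cv2.imwrite("pics/t3.png",t);cv2.imwrite("pics/s3.png",s)
print(pegs(t))
s0=cv2.imread("pics/side0.png"); t0=cv2.imread("pics/top0.png"); t2=cv2.imread("pics/t2.png")
A=lambda im,x,y,w,h:im[y:y+h,x:x+w].astype(int).mean(2)
# ball region side (home 240,168; up 232,178); nose/beam region
for n,im in(("start",s0),("now",s)):
    print(n,A(im,234,160,14,18).round().astype(int))
print("top ball/pawl diff now-vs-start",np.abs(A(t,255,148,30,18)-A(t0,255,148,30,18)).mean(),"tipped-vs-start",np.abs(A(t2,255,148,30,18)-A(t0,255,148,30,18)).mean())
for nm,(x,y,w,h) in dict(loose=(300,135,16,16),setring=(274,178,16,14),stoneA=(325,165,35,45),stoneB=(208,180,30,45)).items():
    print(nm,np.abs(A(t,x,y,w,h)-A(t0,x,y,w,h)).mean().round(1))
E
```

```text
9.8667 [0.63381276 0.18286978 0.1993831 ] [-0.45788229 -1.09692295 -0.75313143]
[(np.float64(14.9), np.float64(54.8), 476), (np.float64(285.4), np.float64(54.7), 352)]
start [[162 160 161 163 161 161 163 162 163 162 162 162 163 161]
 [161 161 163 163 163 161 162 162 162 162 162 162 160 161]
 [163 164 162 161 162 161 160 161 161 160 161 161 163 162]
 [161 162 160 162 162 162 162 160 161 160 160 161 160 159]
 [162 161 160 160 161 162 161 162 159 160 157 161 160 160]
 [163 164 162 146 161 151 141 137 144 161 160 161 161 163]
 [163 161 154 141 155 144 131 118 112 156 160 160 160 159]
 [162 162 143 145 155 149 136 120  97 132 157 159 160 160]
 [164 163 142 145 156 152 135 121  97  99 155 158 159 158]
 [161 163 139 137 145 141 126 110  92  90 154 157 157 160]
 [162 162 132 124 126 122 114  95  78 115 158 159 159 140]
 [162 161 149 126 107 104  93  82  95 146 160 161 147 126]
 [161 161 162 150 116  84  88 111 143 158 161 148 106 117]
 [162 162 160 163 133 106  94 146 160 160 147 105  65 100]
 [159 161 162 152 138 117 108 158 163 146 106  65  62  74]
 [161 159 161 148 136 113 112 157 162 117
[... 634 characters left out ...]
 156 140 124  99 104 158 164 165 165]
 [170 168 141 143 149 145 130 113  94  91 160 164 165 167]
 [168 166 138 128 130 129 117  98  82 121 162 165 164 146]
 [167 167 155 121 112 107  97  82 100 151 165 167 152 131]
 [168 166 167 150 119  88  90 116 148 163 164 154 111 119]
 [168 164 167 149 139 108  96 153 168 165 152 110  68 103]
 [167 168 168 146 142 119 108 162 167 151 110  69  64  77]
 [167 166 166 153 141 115 116 165 167 120  73  64  65  73]
 [163 164 166 152 140 109 130 164 134  83  62  62  62  72]
 [149 164 167 146 137 102 138 131  83  65  58  59  64  53]]
top ball/pawl diff now-vs-start 6.078395061728395 tipped-vs-start 17.43148148148148
loose 4.3
setring 22.1
stoneA 12.8
stoneB 10.2
```

The ball's pixels match the start pattern exactly, so the pawl is home. I'll check the rings and stones, since the set ring differs from the start image.

```bash
python3 - <<'E'
from h import *
def cen(m): ys,xs=np.nonzero(m); return (xs.mean().round(2),ys.mean().round(2),len(xs)) if len(xs) else None
for f in("top0","t2","t3","side0","s3"):
    im=cv2.imread(f"pics/{f}.png"); h=cv2.cvtColor(im,cv2.COLOR_BGR2HSV); g=im.max(2)
    gold=(h[...,0]>10)&(h[...,0]<30)&(h[...,1]>130)
    R=lambda m,x,y,w,hh:(lambda c:c and (c[0]+x,c[1]+y,c[2]))(cen(m[y:y+hh,x:x+w]))
    if f[0]=="t": print(f,"set",R(gold,270,174,24,22),"loose",R(gold,298,134,20,20),"A",R(g<22,326,165,32,48),"B",R(g<22,206,180,32,48))
    else: print(f,"set",R(gold,262,175,20,20),"loose",R(gold,243,165,16,16),"A",R(g<30,283,158,40,25),"B",R(g<30,235,228,45,28))
E
```

```text
top0 set (np.float64(281.28), np.float64(184.83), 18) loose (np.float64(306.57), np.float64(143.29), 35) A (np.float64(340.54), np.float64(188.86), 547) B (np.float64(223.02), np.float64(203.5), 513)
t2 set (np.float64(280.6), np.float64(184.73), 15) loose (np.float64(306.77), np.float64(143.34), 35) A (np.float64(340.5), np.float64(188.81), 539) B (np.float64(223.07), np.float64(203.61), 483)
t3 set (np.float64(281.0), np.float64(183.92), 13) loose (np.float64(306.8), np.float64(143.31), 35) A (np.float64(340.49), np.float64(188.98), 546) B (np.float64(223.11), np.float64(203.59), 483)
side0 set (np.float64(271.61), np.float64(185.39), 18) loose (np.float64(249.75), np.float64(172.06), 16) A (np.float64(304.27), np.float64(171.26), 168) B (np.float64(257.71), np.float64(242.96), 357)
s3 set (np.float64(272.18), np.float64(185.53), 17) loose (np.float64(249.75), np.float64(172.06), 16) A (np.float64(306.65), np.float64(171.89), 188) B (np.float64(257.58), np.float64(242.96), 261)
```

Everything is in place and the arm is clear, so I'm handing it in.

```bash
python3 -c "
from workcell import bot
print(bot.job_done())"
```

```text
the job is handed in; nothing more can be done
None
```

I tipped the pawl up, pushed the wheel back one notch (+29.9° measured) and tipped the pawl home again; the rings and stones are where they were, and the job was handed in at about 10 s on the clock.

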